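# Load an autoclave pot, close it with its double lid, and take off the outer cover alone

### The arm

A 7-joint arm with a two-finger parallel gripper is mounted at the origin on a cart in front of the work surface, level with it; the furniture and walls round the work are solid. World frame = base frame: x ahead of the robot, y to its left, z up, the work surface at z = 0. Lengths are in mm, angles in rad, forces in N, time in s.
With the tool pointing down it reaches from about 400 to 875 mm from the base axis. Payload 19.3 kg.
Tool frame: the origin (TCP) lies at the very end of the fingers, on their centre line; the grasp point (between the pads) lies 19 mm behind it (grip_point_offset is the z of the grasp point in the tool frame, in mm); z points along the fingers, y is the line along which they close (so a half turn about z gives the same grasp; the last joint's range is limited). The gripper opens to 85 mm and grips with 20 to 120 N. Pads are 22 mm wide; open, the fingers measure 114 mm over their backs; the gripper's body (76 mm by 85 mm) begins 54 mm behind the grasp point. The pads swing forward as they close: fully open they stand 13 mm farther back than shut.
Start: joints at [-1.177, 0.521, -0.036, 1.599, 0.021, 1.021, -0.113], TCP at [279.61, 558.957, 231.291] pointing down, gripper open.
Joint ranges: [-2.91, 2.91], [-0.3, 2.13], [-1.5, 1.42], [0.17, 2.43], [-1.26, 4.41], [0.16, 1.93], [-2.52, 2.52]. Speed limits (rad/s): [1.89, 1.89, 2.39, 2.39, 3.01, 3.01, 3.01].

### API

Orientations are given as a 3x3 rotation matrix whose columns are the frame's x, y, z axes.
In Python, from workcell import movep, movel, goto_joints, open_gripper, clamp, wait, inverse_kinematics, read_state, camera, PlanningError, finish_job, grip_point_offset gives the robot as it stands. Calls block until the motion is done:
- movep(position, orientation): joint-space move of the TCP to a pose.
- movel(position, frame=None, max_speed=150, guard=None): straight line of the TCP; frame=None keeps the orientation; max_speed is the mean speed in mm/s. With guard (N) it stops when the force on the tool has changed by that much, and returns True; else False.
- goto_joints(angles): joint-space move.
- open_gripper() and clamp(): open the fingers fully, or close them until they stop; the grip force is fixed at half the most.
- wait(seconds).
- inverse_kinematics(position, orientation): joint angles nearest the present ones, or None.
- read_state(): the state.
- camera(name): name is "scene" or "top"; returns a dict with "image" (480x640x3 uint8, blue, green, red), "range_z" (480x640 float32, mm along the optical axis (not along the pixel's ray), 0 where there is no reading), "fx", "fy", "cx", "cy" (pixels), "dist_coeffs" ([k1, k2, p1, p2, k3] as OpenCV has them; the pictures are not rectified), "cam_to_world" (4x4, takes a point from camera to world coordinates). Camera axes: x right, y up, looking along -z (the intrinsics and any distortion apply to the point x, -y, -z); pixel columns grow to the right and rows downward; lengths in mm; the calibration is good to about 2 mm. A picture is of the moment at which its call begins.
A pose or a line that the arm cannot do raises PlanningError and nothing moves.
- finish_job(): hands the job in; it is judged then, once.
The state is a dict: "time": time; "qpos": joint angles; "qvel": joint speeds; "joint_efforts": joint torques, N m; "eef_pos": TCP position; "tool_rot": TCP orientation; "ft_force": force on the tool from outside, world axes, zero at the start; "torque": the same for the moment, N m; "finger_gap": finger opening in mm; "gripper_force": force on a finger pad.
Only numpy, scipy, OpenCV 4.12 (cv2) and the standard library are available. Lean on these libraries where they do the work, as an engineer would, in place of code of your own. Each camera call takes 0.05 s, during which the arm holds its last target. There are 200 camera calls.

### The job

Pick up the small white tray by its blue handle, tip it over the steel pot so that the three used vials slide off its open front into the pot, and set the empty tray back down flat on the table. Then carry the double lid by the inner lid's blue knob, which lifts the inner lid and the outer cover together, lower it gently onto the pot until it sits fully home, and let go. Last, grip the outer cover by its orange collar, lift it off alone so that the vented inner lid stays seated undisturbed, and finish still holding the cover in the air, wholly above the top of the blue knob; don't push the pot about or disturb the pink cup, the tape roll and the white screw lid.

Things in the scene. Friction and masses are not known exactly. Their poses are not given: they have to be found in the camera images.
- pot: Open steel pot, 112 mm outside diameter, 85 mm high, 5 mm wall and floor (mouth about 100 mm inside). Loose but heavy (1.2 kg). Two small dark lug handles stick out to 75 mm from the axis on its x and -x sides at 52 mm height. Origin: centre of the underside, z up.
- pot_mouth (a point): Centre of the pot's mouth, level with its rim, 85 mm above the pot's underside.
- tray: Loose white pouring tray (0.12 kg): slick floor 80 x 70 x 3 mm, side walls 18 mm, back wall 32 mm high, front (-x) open. Level blue handle bar along +x, x = 40 to 100 mm, 16 mm wide (y), 16 to 32 mm above the underside; foot under its end (x 86 to 100). Vials slide at slopes over 13 to 20 degrees. Origin: centre of the underside; x from front to handle. Starts front to the robot.
- tray_grip (a point): Middle of the free part of the tray's handle, where to grip it across its 16 mm width: 68 mm along +x from the tray's origin and 24 mm above its underside.
- tray_lip (a point): Middle of the front edge of the tray's floor, where the vials slide off: 40 mm along -x from the tray's origin, 3 mm above its underside, so 108 mm from tray_grip.
- inner_lid: Aluminium vented lid (0.12 kg): chamfered plug 93 mm wide, 8 mm deep (4 mm play in the pot's mouth), flange 112 mm wide, 4 mm thick (rests on the rim), blue knob 18 mm wide, 12 to 62 mm above the underside, up through the cover's opening. Starts on the table on its plug, cover on top. Origin: centre of the plug's underside. Fully home it lies 77 mm above the pot's underside.
- knob_top (a point): Centre of the knob's top, 62 mm above the inner lid's origin. The knob stands 27 mm clear above the orange collar, to be gripped across 18 mm from above; so gripped, both lids rise together as the cover rests on the inner lid's flange.
- outer_lid: Steel cover (0.12 kg), 130 mm wide: skirt 10 mm deep, 124 mm inside; plate 3 mm thick with a 38 mm opening; round it an orange collar, 46 mm outside, 20 mm high. Lies loose on the inner lid's flange, origin (centre of the skirt's underside) 2 mm above the inner lid's; plate top 13 mm, collar top 33 mm above it. On the closed pot the skirt reaches 6 mm down outside the rim.
- collar_top (a point): Centre of the orange collar's top, 33 mm above the outer cover's origin; grip the collar across its 46 mm from above, the knob standing between the fingers.
- vial_a: Small capped cryovial, 13 x 48 x 13 mm, loose (12 g), starts on the tray along the tray's length. Origin: centre of its underside as it lies, long axis y.
- vial_b: Second such cryovial on the tray.
- vial_c: Third such cryovial on the tray.
- pink_cup: Bystander: clear cup with pink content, 65 mm wide, 68 mm high, loose. Origin: centre of the underside.
- tape: Bystander: roll of white tape, 76 mm diameter, 19 mm high, loose. Origin: centre of the underside.
- white_lid: Bystander: white screw lid, 56 mm diameter, 15 mm high, loose. Origin: centre of the underside.
There are look-alikes about, which are no part of the job. There is more than one size of the pot; the job needs the larger.

How it is judged:
By the outcome, as a careful person would: the job done as asked, in the order asked, and still so for the second after the job is handed in, while the arm keeps its last pose, push and grip.
It also fails if it takes over 64 s, if anything falls off the work surface, if the arm or the gripper's body presses on something with over 40 N, if the wrist force passes 120 N, or if a joint passes its speed limit or range.

## Working session

There is one attempt and no reset: what is moved stays moved. The work goes in short steps, each a Python script; the robot and the scene stay as the last script left them, time stands still between calls to the robot, and variables do not carry over. Pictures are saved under pics/ and viewed, at most 10 in all, crops included, and the job is handed in when it is done.

```bash
mkdir -p pics; ls; cat > h.py <<'E'
import numpy as np, cv2
from workcell import *
def cloud(c):
    h,w=c["range_z"].shape
    u,v=np.meshgrid(np.arange(w),np.arange(h))
    K=np.array([[c["fx"],0,c["cx"]],[0,c["fy"],c["cy"]],[0,0,1]],float)
    p=cv2.undistortPoints(np.stack([u,v],-1).reshape(-1,1,2).astype(np.float64),K,np.array(c["dist_coeffs"],float)).reshape(h,w,2)
    d=c["range_z"].astype(float)
    P=np.stack([p[...,0]*d,-p[...,1]*d,-d,np.ones_like(d)],-1)
    W=(P@np.array(c["cam_to_world"]).T)[...,:3]
    W[d<=0]=np.nan
    return W
E
python3 - <<'E'
from h import *
for n in("scene","top"):
    c=camera(n); cv2.imwrite(f"pics/{n}0.png",c["image"]); W=cloud(c); np.savez(f"{n}0.npz",W=W,im=c["image"])
    print(n,np.round(c["cam_to_world"],2).tolist(),c["fx"],c["dist_coeffs"],np.isnan(W[...,0]).mean())
s=read_state();print(s["time"],s["finger_gap"],grip_point_offset,np.round(s["tool_rot"],3).tolist(), s["eef_pos"])
E
```

```text
pics
scene [[-0.65, 0.35, -0.68, -526.26], [-0.76, -0.29, 0.58, 959.88], [0.0, 0.89, 0.46, 801.31], [0.0, 0.0, 0.0, 1.0]] 567.4987855268208 [0.05669556 0.         0.         0.         0.        ] 0.00388671875
top [[0.03, 0.99, -0.15, 405.4], [-1.0, 0.03, 0.02, 41.17], [0.02, 0.14, 0.99, 1124.18], [0.0, 0.0, 0.0, 1.0]] 472.9884944817062 [-0.01064164  0.          0.          0.          0.        ] 0.004033203125
0.1 85.52991364235311 -18.700000000000003 [[-0.894, 0.447, -0.0], [0.447, 0.894, -0.001], [-0.0, -0.001, -1.0]] [279.51012732 558.69625761 230.78179703]
```

View pics/top0.png

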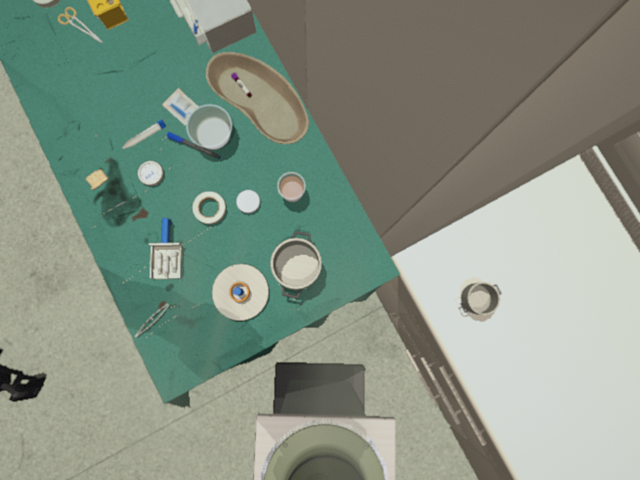

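View pics/scene0.png

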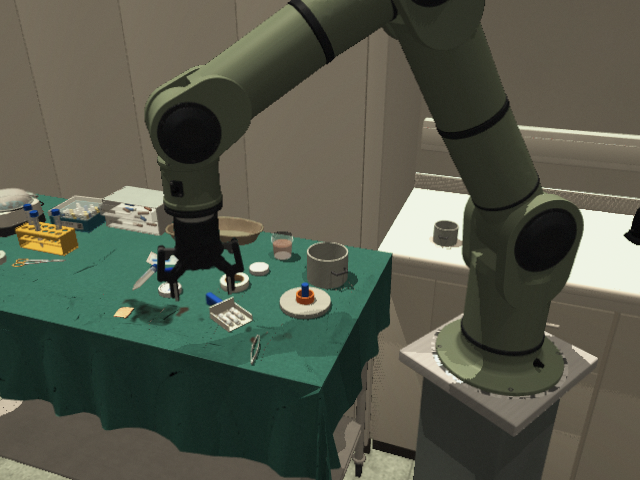

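The top picture shows the pot at (296,264), the double lid at (240,292) with its knob at (238,291), and the tray at (166,262) with its handle pointing up to (166,230). The cup is at (291,187), the tape at (209,208), the white lid at (248,202), and the smaller look-alike pots at (210,127) and (480,299). The scene picture agrees.

```bash
python3 - <<'E'
from h import *
def circ(p):
    x,y=p[:,0],p[:,1];A=np.c_[2*x,2*y,np.ones(len(x))];s=np.linalg.lstsq(A,x*x+y*y,rcond=None)[0];return s[:2],np.sqrt(s[2]+s[0]**2+s[1]**2)
D={n:np.load(n+"0.npz") for n in("top","scene")}
W=D["top"]["W"];im=D["top"]["im"]
for n,(u,v) in dict(pot=(296,240),potc=(296,264),knob=(238,291),plate=(222,292),trayh=(166,230),traywall=(151,275),cup=(291,187),tape=(197,208),wl=(248,202),pot2=(210,108),table=(200,170),small=(480,299)).items(): print(n,np.round(W[v,u],1))
def sel(W,c,r,z0,z1):
    m=(np.hypot(W[...,0]-c[0],W[...,1]-c[1])<r)&(W[...,2]>z0)&(W[...,2]<z1);return m
for n in D:
    W=D[n]["W"];im=D[n]["im"].astype(int)
    T=D["top"]["W"]
    print("==",n)
    m=sel(W,T[264,296][:2],75,78,95); p=W[m]; print("rim",len(p),circ(p),"minRect",np.round(cv2.minEnclosingCircle(p[:,:2].astype(np.float32)),1) if 0 else cv2.minEnclosingCircle(p[:,:2].astype(np.float32)),np.median(p[:,2]))
    m=sel(W,T[264,296][:2],90,40,60)&(np.hypot(W[...,0]-T[264,296,0],W[...,1]-T[264,296,1])>62);print("lugs",np.round(W[m],0).tolist()[:30])
    B,G,R=im[...,0],im[...,1],im[...,2]
    blue=(B>R+50)&(B>G+30); org=(R>B+60)&(R>G+40)
    lc=T[291,238][:2]
    for nm,cm,z0,z1 in(("knob",blue,55,70),("collar",org,30,40),("plate",np.ones_like(blue),11,20)):
        p=W[sel(W,lc,80,z0,z1)&cm]
        if len(p)>4: print(nm,len(p),p.mean(0).round(1),np.median(p[:,2]).round(1),cv2.minEnclosingCircle(p[:,:2].astype(np.float32)))
    tc=T[262,166][:2]
    p=W[sel(W,tc,130,10,45)&blue];r=cv2.minAreaRect(p[:,:2].astype(np.float32));print("handle",len(p),np.median(p[:,2]),r)
    p=W[sel(W,tc,75,9,45)&~blue];r=cv2.minAreaRect(p[:,:2].astype(np.float32));print("tray",len(p),r,cv2.boxPoints(r).round(0).tolist())
    tb=W[sel(W,tc,150,-15,15)];print("table z",np.median(tb[:,2]))
im=D["top"]["im"];a=cv2.resize(im[215:315,130:330],None,fx=4,fy=4,interpolation=2);cv2.imwrite("pics/crop0.png",a)
E
```

```text
pot [544.2  79.8  84.5]
potc [497.4  80.6   6.1]
knob [428.7 205.5  60.5]
plate [426.5 250.8   7.4]
trayh [564.9 384.2  32.6]
traywall [460.6 416.4  14.9]
cup [674.2  97.6  44.1]
tape [622.1 319.6  18.2]
wl [641.7 200.4  13.1]
pot2 [862.2 298.9  42.6]
table [719.4 322.5   2.8]
small [ 427.9 -356.9    4.9]
== top
rim 369 (array([493.21496845,  78.30060728]), np.float64(53.19900107922372)) minRect ((493.3428955078125, 78.33326721191406), 55.768436431884766) 84.35211777791892
lugs [[569.0, 84.0, 55.0], [569.0, 82.0, 55.0], [569.0, 79.0, 52.0], [567.0, 86.0, 52.0], [567.0, 84.0, 54.0], [566.0, 81.0, 58.0], [566.0, 79.0, 58.0], [567.0, 77.0, 55.0], [566.0, 75.0, 57.0], [567.0, 72.0, 52.0], [567.0, 70.0, 51.0], [567.0, 68.0, 54.0], [564.0, 86.0, 55.0], [564.0, 84.0, 55.0], [564.0, 81.0, 54.0], [564.0, 79.0, 54.0], [565.0, 77.0, 53.0], [565.0, 75.0, 52.0], [564.0, 72.0, 57.0], [565.0, 70.0, 53.0], [565.0, 68.0, 53.0], [565.0, 65.0, 56.0], [565.0, 63.0, 52.0], [565.0, 61.0, 57.0], [565.0, 59.0, 54.0], [565.0, 56.0, 57.0], [566.0, 54.0, 52.0], [562.0, 88.0, 56.0], [562.0, 86.0, 56.0], [562.0,
[... 1368 characters left out ...]
9.0, 107.0, 56.0], [425.0, 97.0, 54.0], [423.0, 96.0, 54.0], [422.0, 93.0, 54.0]]
knob 24 [426.6 210.7  60.8] 61.0 ((427.0489501953125, 209.7220916748047), 7.778515338897705)
collar 72 [422.9 214.6  33.4] 33.4 ((427.87603759765625, 212.5526885986328), 24.709880828857422)
plate 884 [420.3 214.7  14.2] 14.0 ((426.4315185546875, 211.6724090576172), 68.60539245605469)
handle 96 28.98078384855421 ((562.9390258789062, 392.2380065917969), (17.844396591186523, 56.691917419433594), 89.33390045166016)
tray 520 ((508.1357116699219, 387.38189697265625), (73.82069396972656, 112.24402618408203), 89.79849243164062) [[452.0, 351.0], [564.0, 350.0], [564.0, 424.0], [452.0, 424.0]]
table z -0.5566016781990584
```

View pics/crop0.png

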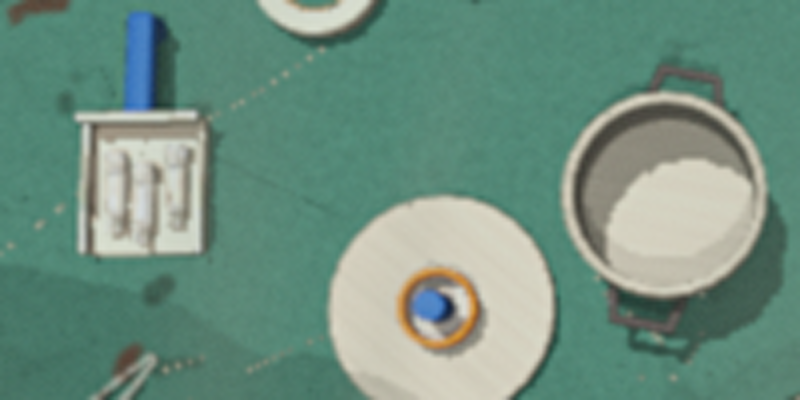

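The crop confirms the tray opens towards the robot, with its handle along +x and three vials lying along its length. Both cameras agree to about 3 mm, and the sizes and heights match what was given. Next I'll check reach for the whole plan and pick up the tray.

```bash
cat >> h.py <<'E'
from scipy.spatial.transform import Rotation as Rot
R0=np.array([[-1,0,0],[0,1,0],[0,0,-1.]])
POT=np.array([492.5,79.5]); LID=np.array([427.9,208.8]); TG=np.array([562.,389.5])
def pour(lip,a):
    Rt=Rot.from_euler('y',-a,degrees=True).as_matrix()
    return np.array(lip)+Rt@np.array([108,0,5.]), Rt@R0
def st(msg=""):
    s=read_state();print(msg,"t=%.2f"%s["time"],np.round(s["eef_pos"],1),"gap %.1f"%s["finger_gap"],"gf %.1f"%s["gripper_force"],"F",np.round(s["ft_force"],1));return s
E
python3 - <<'E'
from h import *
lip=[POT[0]+20,POT[1],103]
for p,R in [((*TG,120),R0),((*TG,8),R0),((*LID,39),R0),((*LID,160),R0),((*POT,220),R0),((*POT,94),R0)]+[pour(lip,a) for a in(0,15,30,45,55)]:
    q=inverse_kinematics(np.array(p,float),R);print(np.round(p),None if q is None else np.round(q,2))
movep(np.array([*TG,90.]),R0); st()
print(movel(np.array([*TG,8.]),guard=15)); st()
clamp(); st("clamped")
E
```

```text
[562. 390. 120.] [-0.63  0.73 -0.1   1.52  0.09  0.9   0.81]
[562. 390.   8.] [-0.63  0.88 -0.09  1.55  0.11  0.71  0.79]
[428. 209.  39.] [-0.51  0.61 -0.09  2.12  0.12  0.42  0.87]
[428. 209. 160.] [-0.53  0.39 -0.06  2.05  0.04  0.7   0.95]
[492.  80. 220.] [-0.35  0.34  0.09  1.94 -0.04  0.86  1.33]
[492.  80.  94.] [-0.28  0.53 -0.    2.04  0.    0.57  1.29]
[620.  80. 108.] [-0.21  0.67 -0.01  1.7   0.01  0.78  1.34]
[616.  80. 136.] [-0.27  0.53  0.01  1.93  0.14  0.44  1.19]
[604.  80. 161.] [-0.29  0.43 -0.03  2.15  1.25  0.17  0.06]
[585.  80. 183.] [-0.17  0.41 -0.26  2.36  2.36  0.52 -1.08]
[570.  80. 194.] None
 t=1.44 [561.2 390.9  90.5] gap 85.3 gf 0.0 F [-0.5  0.1  0.3]
False
 t=2.14 [562.3 390.1   8.8] gap 85.1 gf 0.0 F [-0.2  0.3  0.1]
clamped t=2.79 [562.2 389.5   8.4] gap 15.0 gf 58.3 F [-1.6 -1.5  6.6]
```

```bash
cat >> h.py <<'E'
def pour2(lip0,off,yaw,a):
    # lip0: z of lip; lip sits 'off' mm from pot axis towards the handle
    Z=Rot.from_euler('z',yaw,degrees=True).as_matrix()
    Rt=Z@Rot.from_euler('y',-a,degrees=True).as_matrix()
    lip=np.array([*POT,lip0])+Z@np.array([off,0,0])
    return lip+Rt@np.array([108,0,5.]), Rt@R0
E
python3 - <<'E'
from h import *
st()
print("lift",movel(np.array([*TG,130.])));st("lifted")
for yaw in(30,45,60,75,90,110,130,-60,-90):
    print(yaw)
    for a in (0,20,35,50):
        q=inverse_kinematics(*pour2(105,20,yaw,a));print("  ",a,None if q is None else np.round(q,2))
c=camera("scene");cv2.imwrite("pics/lift.png",c["image"][150:400,120:440])
E
```

```text
t=2.79 [562.2 389.5   8.4] gap 15.0 gf 58.3 F [-1.6 -1.5  6.6]
lift False
lifted t=3.76 [561.6 389.2 129. ] gap 14.8 gf 57.8 F [-0.2  0.6 -2.2]
30
   0 [-0.17  0.67 -0.23  1.7   0.2   0.8   1.6 ]
   20 [-0.04  0.5  -0.31  1.99  0.21  0.34  1.61]
   35 [ 0.69  0.75 -1.27  2.17  1.62  0.54  0.42]
   50 [ 0.68  0.63 -1.07  2.37  2.72  0.47 -0.63]
45
   0 [-0.18  0.65 -0.3   1.74  0.26  0.79  1.76]
   20 [ 0.07  0.52 -0.47  1.99  0.19  0.38  1.88]
   35 [ 0.59  0.61 -1.02  2.15  1.16  0.2   1.06]
   50 [ 0.85  0.75 -1.21  2.31  2.66  0.23 -0.25]
60
   0 [-0.17  0.64 -0.37  1.79  0.31  0.78  1.92]
   20 [ 0.17  0.54 -0.6   1.99  0.17  0.43  2.14]
   35 [ 0.7   0.72 -1.17  2.11  0.75  0.31  1.74]
   50 [ 0.99  0.98 -1.42  2.21  1.26  0.25  1.43]
75
   0 [-0.16  0.61 -0.44  1.85  0.36  0.76  2.08]
   20 [ 0.24  0.57 -0.72  1.99  0.17  0.5   2.39]
   35 [ 0.74  0.79 -1.23  2.06  0.49  0.45  2.23]
   50 [ 0.98  1.04 -1.42  2.11  0.55  0.41  2.34]
90
   0 [-0.14  0.59 -0.5   1.92  0.41  0.73  2.26]
   20 [ 0.57  0.84 -1.28  1.98  0.72  0.78  2.13]
   35 [-0.55  0.58  0.59  2.07 -1.19  1.02 -2.
[... 165 characters left out ...]
0.78  0.81  1.01  2.01 -1.19  1.44 -1.92]
   50 [-0.6   0.94  1.01  1.94 -1.24  1.76 -1.78]
130
   0 [ 0.36  0.79 -1.28  2.12  0.95  1.    2.39]
   20 [-1.06  0.9   1.22  2.07 -1.1   1.36 -1.69]
   35 [-0.86  1.    1.22  1.95 -1.11  1.7  -1.57]
   50 [-0.62  0.99  1.01  1.81 -1.05  1.85 -1.59]
-60
   0 [-0.13  0.58  0.12  1.89 -0.1   0.68  0.57]
   20 [-0.58  0.52  0.43  2.03  0.25  0.53  0.1 ]
   35 [-0.93  0.58  0.66  2.11  0.55  0.52 -0.32]
   50 [-1.21  0.73  0.83  2.16  0.72  0.56 -0.65]
-90
   0 [-0.2   0.52  0.24  2.05 -0.21  0.6   0.18]
   20 [-0.66  0.54  0.54  2.04  0.12  0.69 -0.27]
   35 [-0.9   0.63  0.65  2.01  0.29  0.83 -0.52]
   50 [-1.06  0.77  0.72  1.94  0.37  0.99 -0.66]
```

View pics/lift.png

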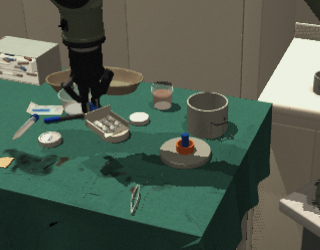

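The tray is held level with its vials aboard. A yaw of -90°, with the handle towards -y, gives a smooth tilt within the joint ranges, so I'll pour that way.

```bash
python3 - <<'E'
from h import *
movel(*pour2(126,20,-90,0),max_speed=180); st("over pot")
for a in (12,24,36,50):
    p=pour2(104,20,-90,a); movel(*p,max_speed=50)
st("tilted"); wait(0.4)
c=camera("top");W=cloud(c);np.savez("pour.npz",W=W,im=c["image"])
a=c["image"][200:330,200:400];b=camera("scene")["image"][150:350,220:440]
cv2.imwrite("pics/pour.png",np.hstack([cv2.resize(a,(400,260)),cv2.resize(b,(286,260))]))
E
```

```text
over pot t=6.42 [492.6 -48.  131. ] gap 14.7 gf 57.8 F [-0.1  0.2 -1.1]
tilted t=8.82 [492.3  -7.  190.1] gap 14.6 gf 57.9 F [-1.  -0.7 -1.5]
```

View pics/pour.png

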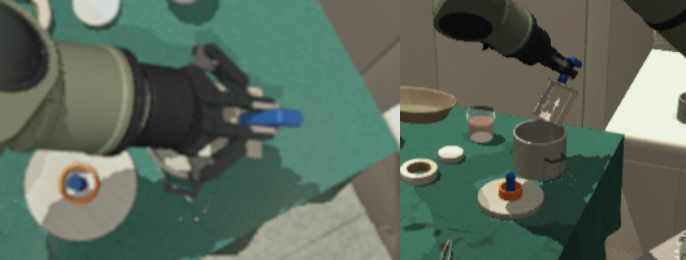

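The tray stands tilted over the pot, but in the right-hand picture something whitish around (555,105) may still be on it. I'll zoom in there.

```bash
python3 - <<'E'
from h import *
c=camera("scene");a=c["image"][195:295,300:380]
cv2.imwrite("pics/pz.png",cv2.resize(a,None,fx=6,fy=6,interpolation=2)); st()
E
```

```text
t=9.37 [492.5  -6.1 189.9] gap 15.2 gf 57.9 F [ 0.5  0.5 -1.5]
```

View pics/pz.png

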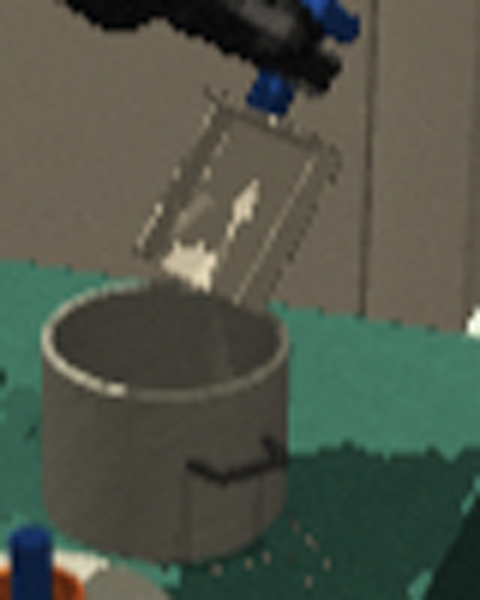

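The tray is empty: the pale patches are flat spots of light on its floor. Next I'll return it to its original place.

```bash
python3 - <<'E'
from h import *
movel(*pour2(120,20,-90,25),max_speed=90)
movel(*pour2(126,20,-90,0),max_speed=90)
movel(np.array([*TG,130.]),R0,max_speed=250); st("back")
movel(np.array([*TG,25.]),max_speed=150)
print(movel(np.array([*TG,8.]),max_speed=40,guard=8)); st("down")
open_gripper(); st("open")
movel(np.array([*TG,90.])); 
movep(np.array([*LID,150.]),R0); st("over lid")
c=camera("scene");a=c["image"][250:350,190:290]
d=camera("top");b=d["image"][210:340,130:340]
np.savez("s1.npz",W=cloud(c),im=c["image"]);np.savez("t1.npz",W=cloud(d),im=d["image"])
cv2.imwrite("pics/back.png",np.hstack([cv2.resize(a,(390,390)),cv2.resize(b,(400,390))[:,:400]]))
E
```

```text
back t=12.97 [562.1 388.6 130.1] gap 14.5 gf 57.8 F [ 0.9 -0.6 -0.9]
True
down t=14.26 [561.9 389.5   8.1] gap 15.2 gf 58.7 F [-0.9 -0.5  6. ]
open t=14.94 [561.6 389.2   8. ] gap 85.4 gf 0.0 F [-0.6  0.4  0.2]
over lid t=16.57 [428.5 209.6 149.7] gap 85.1 gf 0.0 F [-0.1  0.8 -0. ]
```

View pics/back.png

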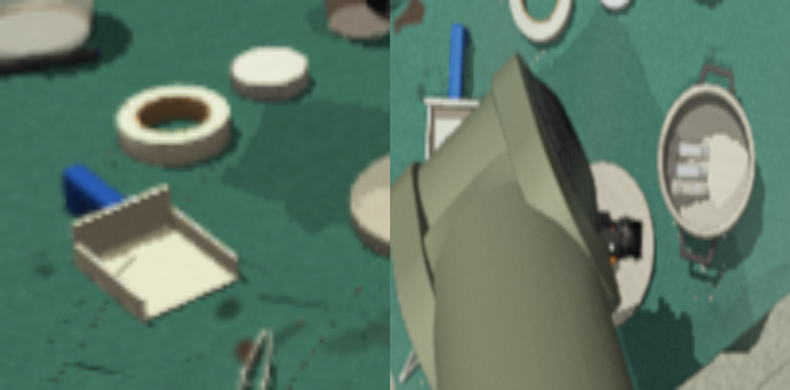

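The three vials lie flat in the pot, at about (690,170) in the right half, and the tray sits flat, empty and back in place. The tray now stands at a y known from the grip, so I'll use it to calibrate the cameras, then grip the knob.

```bash
python3 - <<'E'
from h import *
for f in("s1","t1"):
    z=np.load(f+".npz");W=z["W"];im=z["im"].astype(int)
    B,G,R=im[...,0],im[...,1],im[...,2];blue=(B>R+50)&(B>G+30)
    r=np.hypot(W[...,0]-525,W[...,1]-389);p=W[blue&(r<130)&(W[...,2]>10)&(W[...,2]<45)]
    if len(p): q=cv2.minAreaRect(p[:,:2].astype(np.float32));print(f,"handle",len(p),q)
    d=np.hypot(W[...,0]-POT[0],W[...,1]-POT[1]);p=W[(d<75)&(W[...,2]>78)&(W[...,2]<95)]
    x,y=p[:,0],p[:,1];s=np.linalg.lstsq(np.c_[2*x,2*y,np.ones(len(x))],x*x+y*y,rcond=None)[0];print(f,"pot",s[:2],cv2.minEnclosingCircle(p[:,:2].astype(np.float32)))
print(movel(np.array([*LID,39.]),max_speed=120,guard=10)); st("at knob")
clamp(); s=st("clamped"); wait(.1); st()
E
```

```text
s1 handle 85 ((563.0440063476562, 391.0704040527344), (16.972307205200195, 55.629478454589844), 89.77328491210938)
s1 pot [491.72246161  81.11796181] ((495.09259033203125, 81.72589111328125), 61.442771911621094)
t1 handle 175 ((564.81298828125, 389.29119873046875), (17.13454818725586, 57.6530647277832), 89.67342376708984)
t1 pot [493.19860741  78.2767264 ] ((493.4765930175781, 78.5726318359375), 55.92291259765625)
False
at knob t=17.74 [428.2 209.   39.5] gap 85.0 gf 0.0 F [ 0.  -0.3  0.1]
clamped t=18.38 [428.  208.8  39.2] gap 16.1 gf 58.4 F [-1.4 -0.6  6.4]
 t=18.48 [428.  208.8  39.2] gap 16.2 gf 58.4 F [-1.7 -0.7  6.5]
```

```bash
python3 - <<'E'
from h import *
P=np.array([492.5,78.9])
movel(np.array([*LID,160.]),max_speed=120); st("lift")
movel(np.array([*P,160.]),max_speed=120)
movel(np.array([*P,128.]),max_speed=80); st("above")
c=camera("scene");W=cloud(c)
a=c["image"][190:300,270:390];cv2.imwrite("pics/above.png",cv2.resize(a,None,fx=5,fy=5,interpolation=2))
print(movel(np.array([*P,115.]),max_speed=15,guard=5)); st("lowered")
c=camera("scene");a=c["image"][190:300,270:390];cv2.imwrite("pics/low.png",cv2.resize(a,None,fx=5,fy=5,interpolation=2))
E
```

```text
lift t=19.64 [427.6 208.6 159.4] gap 16.0 gf 58.5 F [ 0.1 -0.4 -2.7]
above t=21.55 [492.5  79.  128. ] gap 15.8 gf 58.5 F [-0.1 -0.3 -2.4]
True
lowered t=22.34 [492.4  78.9 116.2] gap 16.0 gf 60.0 F [-1.5 -0.8  7.9]
```

View pics/low.png

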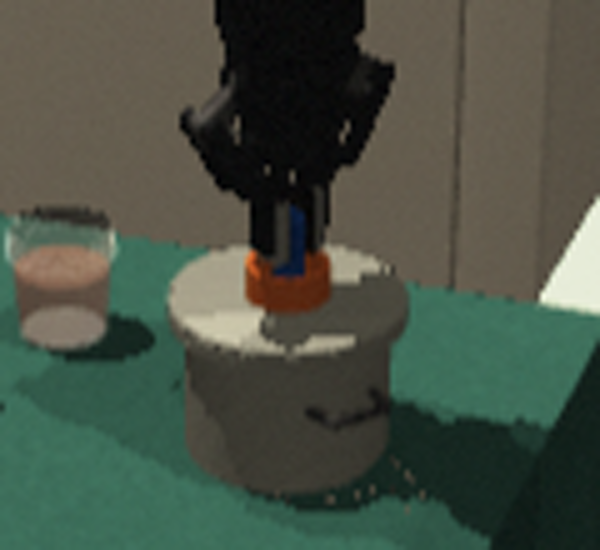

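The contact height of 116.2 mm equals 39.2 + 77, so the lid is fully home, and it looks level. I'll release it, back off and measure.

```bash
python3 - <<'E'
from h import *
P=np.array([492.5,78.9])
open_gripper(); movel(np.array([*P,200.]),max_speed=120)
movel(np.array([*LID,230.]),max_speed=200); st()
for n in("top","scene"):
    c=camera(n);W=cloud(c);im=c["image"].astype(int)
    B,G,R=im[...,0],im[...,1],im[...,2];blue=(B>R+50)&(B>G+30); org=(R>B+60)&(R>G+40)
    d=np.hypot(W[...,0]-P[0],W[...,1]-P[1])
    for nm,cm,z0,z1 in(("knob",blue,132,147),("collar",org,107,118),("plate",~blue&~org,86,98)):
        p=W[(d<80)&cm&(W[...,2]>z0)&(W[...,2]<z1)]
        if len(p)>4:
            A=np.linalg.lstsq(np.c_[p[:,:2]-P,np.ones(len(p))],p[:,2],rcond=None)[0]
            print(n,nm,len(p),np.median(p[:,2]).round(1),"tilt",A[:2].round(3),cv2.minEnclosingCircle(p[:,:2].astype(np.float32)))
E
```

```text
t=24.81 [428.2 207.8 229.6] gap 85.4 gf 0.0 F [-0.1  0.2 -0.4]
top knob 52 138.8 tilt [0.072 0.034] ((492.9606628417969, 78.37200927734375), 8.547114372253418)
top collar 100 111.8 tilt [-0.012 -0.005] ((492.62225341796875, 78.6891098022461), 22.460113525390625)
top plate 2528 91.7 tilt [0.001 0.   ] ((493.1031799316406, 78.73643493652344), 64.84795379638672)
scene knob 21 138.1 tilt [-0.053 -0.077] ((489.6566467285156, 82.72056579589844), 8.555649757385254)
scene collar 58 110.6 tilt [0.001 0.012] ((489.4357604980469, 83.17609405517578), 23.74161720275879)
scene plate 726 91.3 tilt [ 0.007 -0.007] ((489.189697265625, 78.16038513183594), 69.98738861083984)
```

The lids are level and home: collar top 111.8 mm, knob top 138.8 mm, plate 91.7 mm. Now I'll grip the collar.

```bash
python3 - <<'E'
from h import *
P=np.array([492.5,78.9])
movel(np.array([*P,200.]),R0,max_speed=200)
print(movel(np.array([*P,95.]),max_speed=100,guard=8)); st("at collar")
clamp(); st("clamped")
movel(np.array([*P,105.]),max_speed=20); st("10up")
movel(np.array([*P,200.]),max_speed=80); wait(.3); st("up")
c=camera("scene");a=c["image"][130:300,250:410];cv2.imwrite("pics/end.png",cv2.resize(a,None,fx=3.5,fy=3.5,interpolation=2))
W=cloud(c);im=c["image"].astype(int);B,G,R=im[...,0],im[...,1],im[...,2];org=(R>B+60)&(R>G+40)
d=np.hypot(W[...,0]-P[0],W[...,1]-P[1])
p=W[(d<60)&org&(W[...,2]>120)];print("collar z",np.percentile(p[:,2],[2,50,98]))
p=W[(d<75)&(W[...,2]>70)&(W[...,2]<250)];print(np.histogram(p[:,2],bins=np.arange(70,252,6)))
E
```

```text
False
at collar t=27.00 [492.8  79.   95.5] gap 85.6 gf 0.0 F [0.8 0.3 0.4]
clamped t=27.48 [492.7  78.9  95.8] gap 44.2 gf 58.4 F [-5.3 -1.2 17.1]
10up t=28.13 [492.5  78.9 105. ] gap 43.8 gf 61.1 F [-0.3  0.5 -1.8]
up t=29.77 [492.4  78.9 199.8] gap 43.9 gf 61.1 F [-0.5 -0.8 -1.6]
collar z [195.63501187 207.77921082 216.12766476]
(array([ 83,  78, 272, 385,  11,  13,  17,  13,  16,  13,  16,  17,   0,
         0,   0,   0,   0,   0,  19, 108, 440, 240,  64,  76,  50,  35,
        33,  34,  29,  50]), array([ 70,  76,  82,  88,  94, 100, 106, 112, 118, 124, 130, 136, 142,
       148, 154, 160, 166, 172, 178, 184, 190, 196, 202, 208, 214, 220,
       226, 232, 238, 244, 250]))
```

View pics/end.png

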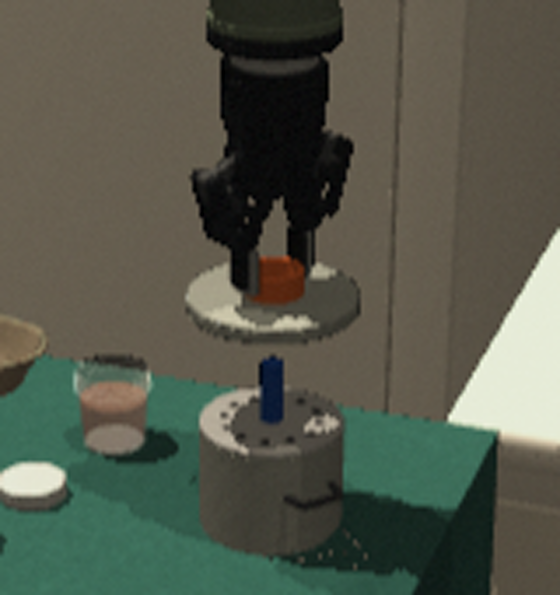

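The cover hangs level at about 182 mm, well above the knob top at 139 mm. The vented lid is still seated on the pot, with its flange at about 89 mm.

```bash
python3 -c "
from h import *
print(finish_job())"
```

```text
the job is handed in; nothing more can be done
None
```

I handed the job in at about 30 s: the three vials are in the pot, the empty tray is back flat on the table, the inner lid is seated on the pot, and the arm is holding the cover about 40 mm above the knob.

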